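# Empty the pack sealer's catch tray into the tote

## Task

The pack sealer has dropped four small sealed boxes of cover slips into its raised catch tray. Slide the empty blue tote straight in between the two dropper bottles until it is home under the tray's open lip, square and centred on it, and then sweep all four boxes across the tray and over the lip into the tote, without ever picking a box up. Leave the glass vial standing where it is in the tray, leave the two dropper bottles where they are, and leave the tote in place under the lip.

Things in the scene. Friction and masses are not known exactly. Their poses are not given: they have to be found in the camera images.
- sealer: fixed white bench machine with a raised aluminium catch tray; origin on the table under the tray's middle, z up. Dark grey tray floor 50 mm above the table, inside x -105 to +105, y -100 to +100 mm; side walls 3 mm thick, tops 77 mm above the table; white housing behind y -100, 116 mm high; a grey foot carries the tray, its front face at y +49, with free space 46 mm high before it under the lip
- lip (a point): middle of the tray's open edge (the lip), on top of the 4 mm thick tray floor, 50 mm above the table; axes as the sealer's: y points out over the lip, x along it
- tote: loose shallow blue open tote, 258 (x) x 158 (y) x 40 (z) mm over its rim, 0.3 kg. Origin: centre of its underside, z up. Walls and floor 4 mm; rim 8 mm wide and 7 mm high, its centre lines at x +-125 and y +-75 mm. Home, it has a long side under the lip with the rim touching the foot: origin at x 0, y +129 mm in the sealer's frame, x axes parallel
- pack1: sealed flat box of cover slips, whitish, 30 x 30 x 10 mm, 30 g; one of four alike, lying in the tray. Origin: centre of its underside, z up
- pack2: sealed flat box of cover slips, whitish, 30 x 30 x 10 mm, 30 g; one of four alike, lying in the tray. Origin: centre of its underside, z up
- pack3: sealed flat box of cover slips, whitish, 30 x 30 x 10 mm, 30 g; one of four alike, lying in the tray. Origin: centre of its underside, z up
- pack4: sealed flat box of cover slips, whitish, 30 x 30 x 10 mm, 30 g; one of four alike, lying in the tray. Origin: centre of its underside, z up
- vial: small glass vial with a red cap standing in the tray among the boxes, 23 mm diameter, 49 mm high; it stays standing there. Origin: centre of its underside, z up
- red_bottle: loose white dropper bottle with a red pointed cap standing on the table beside the tote's berth, 37 mm diameter, 98 mm high. Origin: centre of its underside
- blue_bottle: loose white dropper bottle with a blue pointed cap standing on the table at the other side of the berth, 37 mm diameter, 98 mm high. Origin: centre of its underside
There are look-alikes about, which are no part of the job. What is shaped like the pack1 but yellow is not meant.

How it is judged:
On the way:
1. the tote stands home under the lip, square and centred, while all four boxes are still in the tray (x of tote in the frame of sealer between -0.025 and 0.025 m and y of tote in the frame of sealer between 0.1 and 0.155 m and angle between the y axis of tote and the y axis of sealer, either way round below 0.15 rad and height (world z) of tote below 0.008 m and angle between tote's own z axis and vertical below 0.06 rad and height (world z) of each of pack1, pack2, pack3, pack4 above 0.04 m), for 0.2 s.
At the end, for the whole second after the job is handed in: all four boxes rest in the tote; the tote stands flat on the table under the lip (origin within 30 mm of the tray's middle line, at y under 160 mm in the sealer's frame, square within 0.18 rad); the vial stands upright in the tray within 20 mm of where it was (x of tote in the frame of sealer between -0.03 and 0.03 m and y of tote in the frame of sealer between 0.1 and 0.16 m and angle between the y axis of tote and the y axis of sealer, either way round below 0.18 rad and height (world z) of tote below 0.008 m and angle between tote's own z axis and vertical below 0.06 rad and x of pack1 in the frame of tote between -0.121 and 0.121 m and y of pack1 in the frame of tote between -0.071 and 0.071 m and z of each of pack1, pack2, pack3, pack4 in the frame of tote below 0.038 m and linear speed of each of pack1, pack2, pack3, pack4, tote below 0.02 m/s and x of pack2 in the frame of tote between -0.121 and 0.121 m and y of pack2 in the frame of tote between -0.071 and 0.071 m and x of pack3 in the frame of tote between -0.121 and 0.121 m and y of pack3 in the frame of tote between -0.071 and 0.071 m and x of pack4 in the frame of tote between -0.121 and 0.121 m and y of pack4 in the frame of tote between -0.071 and 0.071 m and angle between vial's own z axis and vertical below 0.15 rad and distance of vial from where it was at the start of the episode below 0.02 m); the robot touches nothing.
It fails at once if a box is picked up clear of the tray's walls (more than 35 mm above the tray floor) (height (world z) of any of pack1, pack2, pack3, pack4 above 0.085 m).
It fails at once if the vial is knocked over or shoved 20 mm or more (angle between vial's own z axis and vertical above 0.4 rad or distance of vial from where it was at the start of the episode above 0.02 m).
It fails at once if a dropper bottle is knocked over or shoved 20 mm or more (angle between any of red_bottle, blue_bottle's own z axis and vertical above 0.4 rad or distance of any of red_bottle, blue_bottle from where it was at the start of the episode above 0.02 m).
It also fails if it takes over 72 s, if anything falls off the work surface, if the arm or the gripper's body presses on something with over 40 N, if the wrist force passes 120 N, or if a joint passes its speed limit or range.

## Robot

A 7-joint arm with a two-finger parallel gripper is mounted at the origin on a cart in front of the work surface, level with it; the furniture and walls round the work are solid. World frame = base frame: x ahead of the robot, y to its left, z up, the work surface at z = 0. Lengths are in m, angles in rad, forces in N, time in s.
With the tool pointing down it reaches from about 0.425 to 0.925 m from the base axis. Payload 6.8 kg.
Tool frame: the origin (TCP) lies midway between the tips of the shut fingers; the grasp point (between the pads) lies 19 mm behind it; z points along the fingers, y is the line along which they close (so a half turn about z gives the same grasp; the last joint's range is limited). The gripper opens to 88 mm and grips with 3 to 60 N. Pads are 20 mm wide; open, the fingers measure 115 mm over their backs; the gripper's body (75 mm by 178 mm) begins 61 mm behind the grasp point.
Start: joints at [1.22, 0.477, 0.022, 1.555, -0.011, 1.109, -0.083], TCP at [0.162, -0.655, 0.223] pointing down, gripper open.
Joint ranges: [-2.96, 2.96], [-0.34, 2.1], [-1.41, 1.46], [0.24, 2.44], [-1.37, 4.51], [0.17, 1.92], [-2.96, 2.96]. Speed limits (rad/s): [2.39, 2.39, 3.14, 3.14, 3.14, 3.14, 3.14].

## Interface

Orientations are given as a 3x3 rotation matrix whose columns are the frame's x, y, z axes.
In Python, from plant import manip gives the robot as it stands.
- The arm moves only by the tool jog_arm, never from a script. Its argument "motion" is text: rows parted by semicolons, each of 7 numbers parted by spaces: the shift along the tool's x, y, z in cm, then the turn, a rotation vector about the tool's x, y, z in rad, then the opening, from 0 (shut) to 1 (fully open). In form: dx dy dz ax ay az hand; .... A call has 1 to 20 rows; each row is the pose to reach, as a shift and turn from the pose commanded when the call began, along the tool's axes at that moment; what a row does not reach only later rows make up. A row lasts 1/12 s, in which the tool goes at most 41.7 mm and 7.16 degrees, less where a joint would pass 70% of its speed; a pose out of reach is approached as far as the arm can. A call with a gripper value outside its range is refused whole. The fingers move at their own pace and stop on an object; "newtons" is the grip in N (left out, the last holds). Time passes only in rows, so rows that repeat a pose let the fingers close. It gives the time, the measured TCP pose, the force, the opening and the grip force at its end, in the units of the state.
- manip.observe(): the state, without advancing time (a new reading comes with each control period).
- manip.get_image(name): name is "scene" or "top" or "wrist"; returns a dict with "color" (400x640x3 uint8, red, green, blue), "camera_matrix" (3x3 intrinsics, pixels), "cam_to_world" (4x4, takes a point from camera to world coordinates); the wrist camera has in their place "mount" (4x4, takes a point from camera to tool coordinates, whose origin is the TCP and whose axes are the flange's). Camera axes: x right, y down, z forward; pixel columns grow to the right and rows downward; lengths in m; the calibration is good to about 2 mm. A picture is of the moment at which its call begins: read the wrist's pose just before it. There is no depth.
- manip.finish_job(): hands the job in; it is judged then, once.
The state is a dict: "clock": time; "joint_positions": joint angles; "joint_velocities": joint speeds; "effort": joint torques, N m; "position": TCP position; "eef_rot": TCP orientation; "wrist_force": force on the tool from outside, world axes, zero at the start; "wrist_torque": the same for the moment, N m; "grip_width": opening from 0.0 (shut) to 1.0 (fully open); "finger_force": force on a finger pad.
Only numpy, scipy, OpenCV 4.12 (cv2) and the standard library are available. Lean on these libraries where they do the work, as an engineer would, in place of code of your own. Each camera call takes 0.05 s, during which the arm holds its last target. There are 200 camera calls.

## Working session

There is one attempt and no reset: what is moved stays moved. The work goes in short steps, Python scripts to look and compute and a tool call to move; the robot and the scene stay as the last step left them, time stands still between calls to the robot, and variables do not carry over. Pictures are saved under pics/ and viewed, at most 12 in all, crops included, and the job is handed in when it is done.

Besides the shell and the picture viewer there is one more tool, called after "Call:" in YAML: its name, and indented under it one key for each argument. jog_arm: Moves the arm, as the interface text tells. Its arguments: {"type":"object","properties":{"motion":{"type":"string"},"newtons":{"type":"number"}},"required":["motion"]}

```bash
mkdir -p pics
cat > h.py <<'E'
import numpy as np, cv2
from plant import manip
def shot(n,f=None):
    d=manip.get_image(n)
    if f: cv2.imwrite('pics/'+f,d['color'][:,:,::-1])
    return d
def ray(d,px,z):
    K=d['camera_matrix'];T=d['cam_to_world'];px=np.atleast_2d(np.float64(px))
    r=(np.c_[px,np.ones(len(px))]@np.linalg.inv(K).T)@T[:3,:3].T
    o=T[:3,3]; s=(z-o[2])/r[:,2]
    return o+r*s[:,None]
E
python3 - <<'E'
from h import *
np.set_printoptions(precision=3,suppress=True)
s=manip.observe();print(s['position'],s['eef_rot'],s['clock'])
for n in('top','scene'):
    d=shot(n,n+'0.png');print(d['cam_to_world'],d['camera_matrix'])
E
```

```text
[ 0.162 -0.655  0.222] [[ 0.971  0.24  -0.001]
 [ 0.24  -0.971  0.002]
 [-0.    -0.002 -1.   ]] 0.0
[[-0.044 -0.978  0.205  0.327]
 [-0.999  0.043 -0.009  0.059]
 [ 0.    -0.205 -0.979  1.21 ]
 [ 0.     0.     0.     1.   ]] [[453.288   0.    321.714]
 [  0.    453.288 205.349]
 [  0.      0.      1.   ]]
[[ 0.908 -0.239  0.345  0.254]
 [-0.419 -0.468  0.778 -0.659]
 [-0.025 -0.851 -0.525  0.526]
 [ 0.     0.     0.     1.   ]] [[373.179   0.    316.809]
 [  0.    373.179 197.188]
 [  0.      0.      1.   ]]
```

View pics/top0.png

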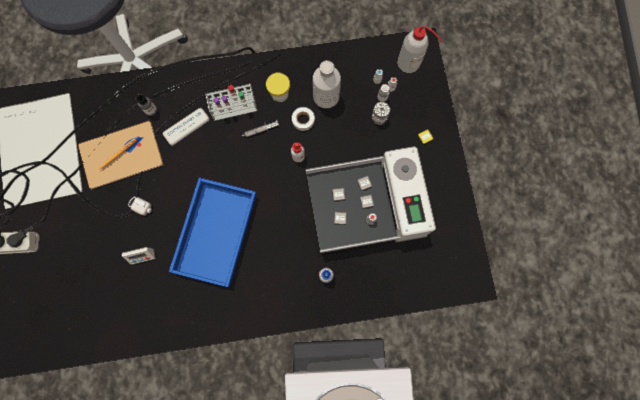

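View pics/scene0.png

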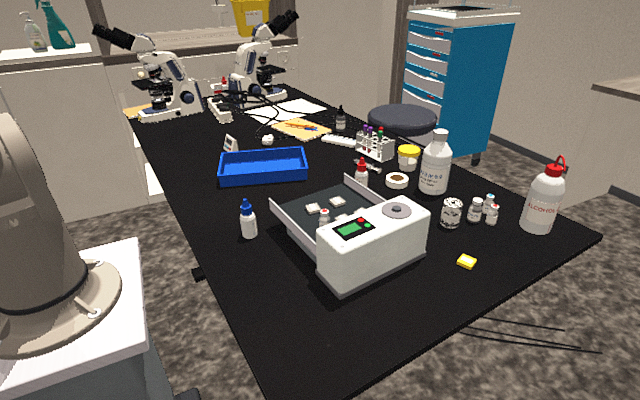

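The top view shows the blue tote at (213,232), the tray centred at (352,205), and four whitish boxes at (338,194), (364,183), (367,201) and (340,218). The red-capped vial is at (372,218). The red bottle is at (298,152) and the blue bottle at (326,275). The yellow box at (426,136) lies outside the tray and is the look-alike, so I'll leave it.

```bash
cat > meas.py <<'E'
from h import *
np.set_printoptions(precision=4,suppress=True)
def comps(m,amin,off=(0,0)):
    n,l,s,c=cv2.connectedComponentsWithStats(m.astype(np.uint8))
    return [(s[i,4],c[i]+off,(l==i)) for i in range(1,n) if s[i,4]>=amin]
def main(f=None):
    d=shot('top',f); im=d['color']; hsv=cv2.cvtColor(im,cv2.COLOR_RGB2HSV)
    H,S,V=[hsv[:,:,i].astype(int) for i in range(3)]
    blue=(H>100)&(H<125)&(S>150)&(V>70)
    for a,c,m in sorted(comps(blue,30),key=lambda t:-t[0])[:3]:
        print('blue',a,c)
        if a>2000:
            pts=cv2.findNonZero(m.astype(np.uint8))[:,0]
            w=ray(d,pts,0.04)[:,:2].astype(np.float32)
            r=cv2.minAreaRect(w);print('tote rect',r,cv2.boxPoints(r))
    tr=np.zeros_like(H,bool);tr[160:245,310:392]=1
    for a,c,m in comps(tr&(V>130)&(S<60),30):
        print('white',a,c,ray(d,c,.06)[0][:2],np.ptp(np.argwhere(m),axis=0))
    red=((H<8)|(H>172))&(S>130)&(V>90)
    for a,c,m in comps(red,6): print('red',a,c,'z.1',ray(d,c,.099)[0][:2],'z.085',ray(d,c,.085)[0][:2])
    bb=blue.copy();bb[:255]=0;bb[:,:305]=0
    for a,c,m in comps(bb,6): print('bluecap',a,c,ray(d,c,.085)[0][:2])
    return d
if __name__=='__main__':
    d=main('t1.png'); c=d['color'][140:290,165:440]
    cv2.imwrite('pics/crop1.png',cv2.resize(c[:,:,::-1],None,fx=2.9,fy=2.9,interpolation=cv2.INTER_CUBIC))
E
python3 meas.py
```

```text
blue 6105 [212.5142 232.1792]
tote rect ((0.5167893171310425, 0.33407360315322876), (0.16294634342193604, 0.2603091597557068), 72.95330047607422) [[0.3685 0.2943]
 [0.6173 0.218 ]
 [0.6651 0.3738]
 [0.4162 0.4501]]
blue 44 [326.     274.1591]
blue 42 [133.7619 144.5952]
white 110 [338.5818 164.5273] [ 0.6759 -0.0012] [10 60]
white 181 [388.547  174.1989] [ 0.6437 -0.1312] [40  8]
white 119 [364.1933 182.5126] [ 0.6239 -0.0658] [13 12]
white 122 [338.2377 193.7869] [0.5966 0.0037] [11 11]
white 120 [366.525 200.95 ] [ 0.5743 -0.0687] [12 11]
white 122 [339.9344 217.5902] [0.5335 0.0026] [11 10]
white 39 [372.0769 216.641 ] [ 0.5323 -0.0803] [7 9]
white 79 [372.8734 241.1519] [ 0.4689 -0.0782] [ 7 39]
red 174 [423.0402  32.569 ] z.1 [ 1.0275 -0.2481] z.085 [ 1.0364 -0.2519]
red 34 [230.7059  87.9118] z.1 [0.8875 0.2753] z.085 [0.8946 0.2781]
red 9 [139.1111 144.3333] z.1 [0.7406 0.5115] z.085 [0.7458 0.5172]
red 79 [296.519  146.5823] z.1 [0.7168 0.1065] z.085 [0.7217 0.1071]
red 25 [407.8  199.92] z.1 [ 0.5641 -0.1681] z.085 [ 0.567  -0.1709]
red 6 [372.  216.5] z.1 [ 0.5257 -0.0755] z.085 [ 0.5283 -0.0771]
bluecap 44 [326.     274.1591] [0.3894 0.0454]
```

View pics/crop1.png

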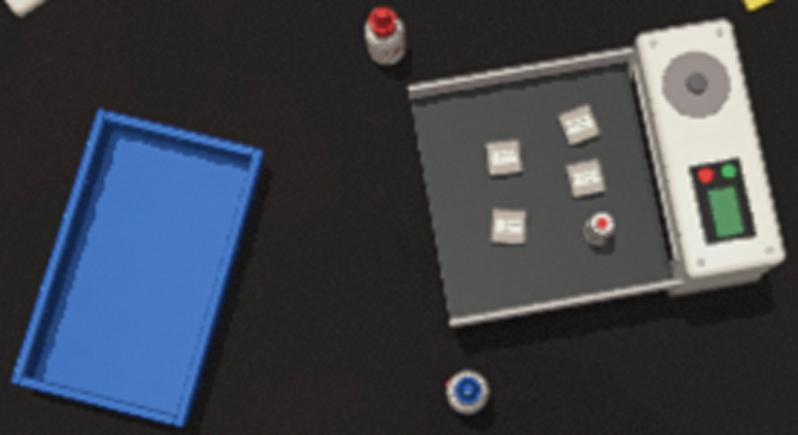

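The crop confirms four whitish boxes in the tray, with the yellow one outside it. The tray's wall-top corners at the lip are at about crop (409,86) and (451,322).

Run:
```python
from h import *
np.set_printoptions(precision=4,suppress=True)
d=shot('top'); g=cv2.cvtColor(d['color'],cv2.COLOR_RGB2GRAY).astype(float)
f=lambda c:np.array(c)/2.9+[165,140]-0.33
up=ray(d,[f((409,86)),f((632,48))],.077);lo=ray(d,[f((451,324)),f((680,284))],.077)
print(up,lo)
# lip edge: per row, dark->tray gray step
pts=[]
for v in range(180,246,2):
    u0=307+(v-176)*(449-413)/(316-103)
    seg=cv2.GaussianBlur(g,(1,5),0)[v,int(u0)-7:int(u0)+9]; k=np.argmax(np.diff(seg)); 
    pts.append((int(u0)-7+k+.5,v))
w=ray(d,pts,.05)[:,:2].astype(np.float32)
l=cv2.fitLine(w,cv2.DIST_HUBER,0,.01,.01).ravel();n=np.array([-l[1],l[0]]);print('lip',l,np.abs((w-l[2:])@n).max())
ul=(up[0]-up[1])[:2];ll=(lo[0]-lo[1])[:2]
print([np.degrees(np.arctan2(a[1],a[0])) for a in(ul,ll,n)], [np.linalg.norm(a) for a in(ul,ll)])
# projection of corner midpoint onto lip
mid=(up[0]+lo[0])[:2]/2; n=n if n[1]>0 else -n
o=mid-n*((mid-l[2:])@n); print('mid',mid,'lipmid',o,'width',np.linalg.norm(up[0]-lo[0]))
```

```text
[[ 0.6615  0.0856  0.077 ]
 [ 0.6883 -0.1164  0.077 ]] [[ 0.4468  0.0572  0.077 ]
 [ 0.4728 -0.1428  0.077 ]]
lip [0.9914 0.1311 0.5536 0.0722] 0.0012402678
[np.float64(97.55091681102954), np.float64(97.4089052443076), np.float32(97.531265)] [np.float64(0.20382407213515613), np.float64(0.2017018066822061)]
mid [0.5542 0.0714] lipmid [0.554  0.0723] width 0.21654468509238384
```

The sealer's y axis points at 97.5°, with the lip middle at (0.554, 0.072). The tote is centred at (0.517, 0.334) with its y axis at 73°. I'll grip the middle of its far rim at (0.539, 0.406), square it up and slide it in.

```bash
cat >> h.py <<'E'
from scipy.spatial.transform import Rotation as Rn
LIP=np.array([.554,.072]);YA=np.array([-.131,.991]);XA=np.array([.991,.131])
def L(x,y): return LIP+x*XA+y*YA
def go(*ts):
    "targets (x,y,z,yaw of tool y deg)"
    s=manip.observe();R=np.array(s['eef_rot']);p=np.array(s['position'])
    print('t',s['clock'],'p',np.round(p,4),'F',np.round(s['wrist_force'],1),'w',s['grip_width'])
    for x,y,z,a in ts:
        a=np.radians(a);Y=np.array([np.cos(a),np.sin(a),0]);Z=np.array([0,0,-1.]);G=np.c_[np.cross(Y,Z),Y,Z]
        print(np.round(R.T@(np.array([x,y,z])-p)*100,2),np.round(Rn.from_matrix(R.T@G).as_rotvec(),3))
E
python3 -c "
from h import *
go((.5,-.4,.25,-20),(.62,0,.25,30),(.539,.406,.2,73))"
```

```text
t 0.2 p [ 0.1622 -0.6549  0.2221] F [ 0.   0.1 -0.5] w 0.9983998137884961
[ 38.92 -16.62  -2.78] [-0.001 -0.    -0.979]
[ 60.18 -52.56  -2.74] [-1.000e-03 -1.000e-03 -1.852e+00]
[ 62.08 -93.91   2.3 ] [-0.000e+00 -1.000e-03 -2.602e+00]
```

Call:
jog_arm:
  motion: "38.9 -16.6 -2.8 0 0 -0.98 1;38.9 -16.6 -2.8 0 0 -0.98 1;38.9 -16.6 -2.8 0 0 -0.98 1;38.9 -16.6 -2.8 0 0 -0.98 1;38.9 -16.6 -2.8 0 0 -0.98 1;38.9 -16.6 -2.8 0 0 -0.98 1;38.9 -16.6 -2.8 0 0 -0.98 1;38.9 -16.6 -2.8 0 0 -0.98 1;38.9 -16.6 -2.8 0 0 -0.98 1;60.2 -52.6 -2.8 0 0 -1.85 1;60.2 -52.6 -2.8 0 0 -1.85 1;60.2 -52.6 -2.8 0 0 -1.85 1;60.2 -52.6 -2.8 0 0 -1.85 1;60.2 -52.6 -2.8 0 0 -1.85 1;60.2 -52.6 -2.8 0 0 -1.85 1;60.2 -52.6 -2.8 0 0 -1.85 1;60.2 -52.6 -2.8 0 0 -1.85 1;60.2 -52.6 -2.8 0 0 -1.85 1;60.2 -52.6 -2.8 0 0 -1.85 1;60.2 -52.6 -2.8 0 0 -1.85 1"

```text
clock: 1.87
position: [0.6204, 0.0016, 0.2506]
eef_rot: [[-0.498, 0.867, -0.0], [0.867, 0.498, -0.0], [-0.0, -0.0, -1.0]]
wrist_force: [0.9, -0.2, 0.1]
grip_width: 1.005
finger_force: 0.0
```

```bash
python3 -c "
from h import *
go((.539,.406,.12,73),(.539,.406,.017,73));print(manip.observe()['joint_positions'])"
```

```text
t 1.8667 p [0.6204 0.0016 0.2506] F [ 0.9 -0.2  0.1] w 1.0048003997216104
[39.13 13.09 13.05] [-0.     0.    -0.753]
[39.13 13.09 23.35] [-0.     0.    -0.753]
[ 0.34403182  0.42823276 -0.60286231  1.62877764  0.25937935  1.16572631
  0.20182585]
```

Call:
jog_arm:
  motion: "39.1 13.1 13 0 0 -0.753 1;39.1 13.1 13 0 0 -0.753 1;39.1 13.1 13 0 0 -0.753 1;39.1 13.1 13 0 0 -0.753 1;39.1 13.1 13 0 0 -0.753 1;39.1 13.1 13 0 0 -0.753 1;39.1 13.1 13 0 0 -0.753 1;39.1 13.1 13 0 0 -0.753 1;39.1 13.1 13 0 0 -0.753 1;39.1 13.1 13 0 0 -0.753 1;39.1 13.1 13 0 0 -0.753 1;39.1 13.1 13 0 0 -0.753 1;39.1 13.1 13 0 0 -0.753 1;39.1 13.1 13 0 0 -0.753 1"

```text
clock: 3.03
position: [0.5397, 0.4026, 0.1206]
eef_rot: [[-0.956, 0.293, 0.001], [0.293, 0.956, -0.001], [-0.001, -0.001, -1.0]]
wrist_force: [0.7, -0.6, -0.4]
grip_width: 0.997
finger_force: 0.0
```

```bash
python3 -c "
from h import *
go((.539,.406,.017,73));shot('wrist','w1.png')"
```

```text
t 3.0333 p [0.5397 0.4026 0.1206] F [ 0.7 -0.6 -0.4] w 0.9970317540695998
[ 0.18  0.32 10.36] [-0.001  0.001 -0.001]
```

View pics/w1.png

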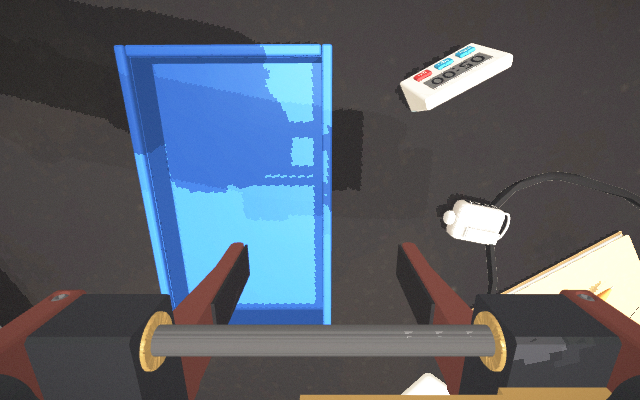

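The wrist view shows the tote rim at u≈327, midway between the fingers. The tote's far corners are at (117,45) and (331,45), and I'll use them to check the position along the rim.

```bash
python3 -c "
from h import *
np.set_printoptions(precision=4,suppress=True)
s=manip.observe();T=np.eye(4);T[:3,:3]=s['eef_rot'];T[:3,3]=s['position']
d=shot('wrist');print(d['mount']);d['cam_to_world']=T@d['mount']
print(ray(d,[(117,45),(331,45),(331,318)],.04))
c=np.linalg.inv(d['cam_to_world'])@np.array([.539,.406,.04,1]);print(d['camera_matrix']@c[:3]/c[2])
"
```

```text
[[-0.0008 -0.9522 -0.3056  0.0841]
 [ 1.     -0.001   0.0006 -0.0008]
 [-0.0009 -0.3056  0.9522 -0.1613]
 [ 0.      0.      0.      1.    ]]
[[0.3742 0.299  0.04  ]
 [0.4193 0.445  0.04  ]
 [0.6416 0.3785 0.04  ]]
[327.3428 212.0437   1.    ]
```

Call:
jog_arm:
  motion: "0 0 3 0 0 0 1;0 0 6 0 0 0 1;0 0 8 0 0 0 1;0 0 9.4 0 0 0 1;0 0 10.3 0 0 0 1;0 0 10.3 0 0 0 1;0 0 10.3 0 0 0 1;0 0 10.3 0 0 0 0;0 0 10.3 0 0 0 0;0 0 10.3 0 0 0 0;0 0 10.3 0 0 0 0;0 0 10.3 0 0 0 0;0 0 10.3 0 0 0 0;0 0 10.3 0 0 0 0;0 0 10.3 0 0 0 0;0 0 10.3 0 0 0 0"
  newtons: 25

```text
clock: 4.47
position: [0.5387, 0.4041, 0.0176]
eef_rot: [[-0.957, 0.292, -0.0], [0.292, 0.957, -0.0], [0.0, -0.0, -1.0]]
wrist_force: [-0.5, 0.4, 0.0]
grip_width: 0.357
finger_force: 0.0
```

```bash
python3 -c "
from h import *
from meas import main
g=L(0,.2645+.075);h=L(0,.029+.075)
go((*g,.017,97.5),(*h,.017,97.5));main()" | grep -v -e white -e 'red'
```

```text
t 4.4667 p [0.5387 0.4041 0.0176] F [-0.5  0.4  0. ] w 0.35733057871573454
[ 2.92 -0.44  0.06] [-0.    -0.    -0.427]
[ -6.84 -21.86   0.06] [-0.    -0.    -0.427]
blue 2276 [202.1322 261.6252]
tote rect ((0.43909671902656555, 0.3575160503387451), (0.16232076287269592, 0.0993967354297638), 72.57415008544922) [[0.3674 0.295 ]
 [0.4622 0.2652]
 [0.5108 0.4201]
 [0.416  0.4498]]
blue 187 [214.1283 183.3102]
blue 41 [133.8293 144.561 ]
```

Still closing, so I'll wait for the grip and then turn the tote square.

Call:
jog_arm:
  motion: "0 0 0 0 0 0 0;0 0 0 0 0 0 0;0 0 0 0 0 0 0;0 0 0 0 0 0 0;0 0 0 0 0 0 0;0 0 0 0 0 0 0;0 0 0 0 0 0 0;0 0 0 0 0 0 0;0 0 0 0 0 0 0"
  newtons: 25

```text
clock: 5.27
position: [0.5388, 0.4045, 0.0178]
eef_rot: [[-0.957, 0.291, 0.0], [0.291, 0.957, 0.001], [-0.0, 0.001, -1.0]]
wrist_force: [0.5, 3.2, -0.1]
grip_width: 0.087
finger_force: 25.0
```

Call:
jog_arm:
  motion: "0.3 0 0 0 0 -0.04 0;0.6 -0.1 0 0 0 -0.09 0;0.9 -0.1 0 0 0 -0.13 0;1.2 -0.2 0 0 0 -0.17 0;1.5 -0.2 0 0 0 -0.22 0;1.8 -0.3 0 0 0 -0.26 0;2.1 -0.3 0 0 0 -0.3 0;2.4 -0.4 0 0 0 -0.35 0;2.7 -0.4 0 0 0 -0.4 0;2.9 -0.4 0 0 0 -0.427 0;2.9 -0.4 0 0 0 -0.427 0;2.9 -0.4 0 0 0 -0.427 0"

```text
clock: 6.27
position: [0.5093, 0.4079, 0.0177]
eef_rot: [[-0.992, -0.129, -0.001], [-0.129, 0.992, -0.002], [0.001, -0.002, -1.0]]
wrist_force: [-2.4, -3.2, 4.9]
grip_width: 0.094
finger_force: 25.1
```

```bash
python3 -c "
from h import *
from meas import main
h=L(0,.029+.075)
go((*h,.017,97.5));d=main('t2.png')
cv2.imwrite('pics/crop2.png',cv2.resize(d['color'][130:300,160:440,::-1],None,fx=2.8,fy=2.8))" | grep -v -e white -e 'red'
```

```text
t 6.2667 p [0.5093 0.4079 0.0177] F [-2.4 -3.2  4.9] w 0.09370133453166005
[ -0.07 -23.49   0.11] [-0.002 -0.001 -0.001]
blue 1800 [211.9478 265.4222]
blue 578 [214.327  187.4048]
blue 41 [133.8293 144.561 ]
```

View pics/crop2.png

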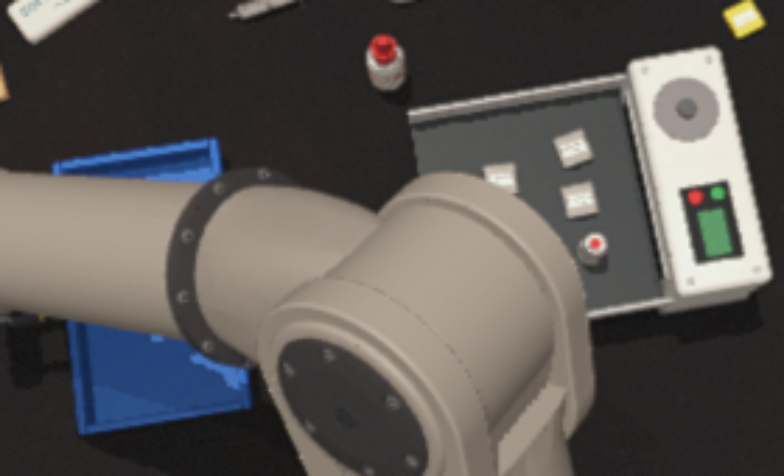

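The view shows the tote now square with the tray, its corners at crop (55,163), (216,142), (249,406) and (82,432). I'll check that it is centred.

```bash
python3 -c "
from h import *
d=shot('top');p=np.array([(55,163),(216,142),(249,406),(82,432)])/2.8+[160,130]
w=ray(d,p,.04)[:,:2]-LIP;w=np.c_[w@XA,w@YA];print(np.round(w,4),w.mean(0))
"
```

```text
[[ 0.1262  0.3374]
 [ 0.12    0.1842]
 [-0.132   0.1885]
 [-0.1287  0.3412]] [-0.00362525  0.26281307]
```

Call:
jog_arm:
  motion: "-0.3 -1 0 0 0 0.01 0;-0.3 -2.5 0 0 0 0.01 0;-0.3 -4 0 0 0 0.01 0;-0.3 -5.5 0 0 0 0.01 0;-0.3 -7 0 0 0 0.01 0;-0.3 -8.5 0 0 0 0.01 0;-0.3 -10 0 0 0 0.01 0;-0.3 -11.5 0 0 0 0.01 0;-0.3 -13 0 0 0 0.01 0;-0.3 -14.5 0 0 0 0.01 0;-0.3 -16 0 0 0 0.01 0;-0.3 -17.5 0 0 0 0.01 0;-0.3 -19 0 0 0 0.01 0;-0.3 -20 0 0 0 0.01 0;-0.3 -21 0 0 0 0.01 0;-0.3 -22 0 0 0 0.01 0;-0.3 -22.5 0 0 0 0.01 0;-0.3 -23 0 0 0 0.01 0;-0.3 -23 0 0 0 0.01 0;-0.3 -23 0 0 0 0.01 0"

```text
clock: 8.03
position: [0.5431, 0.1798, 0.0176]
eef_rot: [[-0.993, -0.12, -0.0], [-0.12, 0.993, -0.002], [0.0, -0.002, -1.0]]
wrist_force: [-0.3, -2.3, 4.8]
grip_width: 0.086
finger_force: 25.0
```

```bash
python3 -c "
from h import *
go((*L(0,.104),.017,97.5));d=shot('top','t3.png')
cv2.imwrite('pics/crop3.png',cv2.resize(d['color'][130:300,160:440,::-1],None,fx=2.8,fy=2.8))"
```

```text
t 8.0333 p [0.5431 0.1798 0.0176] F [-0.3 -2.3  4.8] w 0.08644438775499319
[ 0.32 -0.44  0.06] [-0.002 -0.    -0.01 ]
```

View pics/crop3.png

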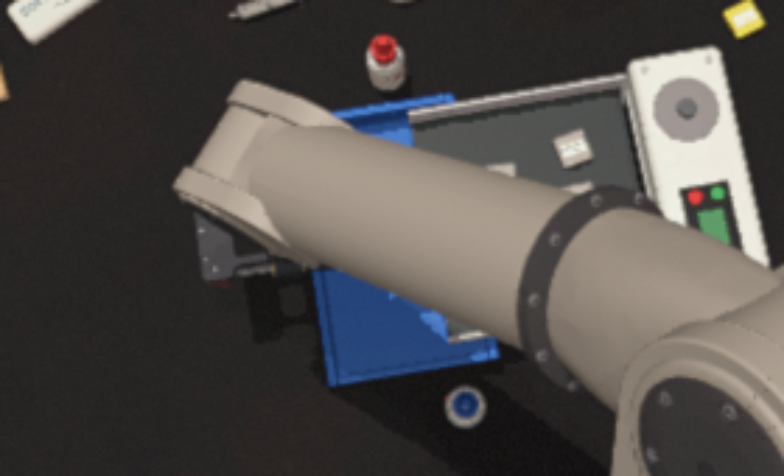

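The tote is home under the lip, and both bottles are still in place at (385,62) and (465,405). I'll release it and rise.

Call:
jog_arm:
  motion: "0 -0.2 0 0 0 0 0;0 -0.2 0 0 0 0 0.5;0 -0.2 0 0 0 0 0.5;0 -0.2 0 0 0 0 0.5;0 -0.2 0 0 0 0 0.5;0 -0.2 0 0 0 0 0.5;0 -0.2 0 0 0 0 0.5;0 -0.2 0 0 0 0 0.5;0 -0.2 -2 0 0 0 0.5;0 -0.2 -4 0 0 0 0.5;0 -0.2 -7 0 0 0 0.5;0 -0.2 -10 0 0 0 0.5;0 -0.2 -14 0 0 0 0.5;0 -0.2 -17 0 0 0 0.5;0 -0.2 -17 0 0 0 0.5"

```text
clock: 9.33
position: [0.546, 0.1814, 0.194]
eef_rot: [[-0.993, -0.121, 0.009], [-0.121, 0.993, 0.003], [-0.009, 0.002, -1.0]]
wrist_force: [1.1, 0.1, 0.2]
grip_width: 0.497
finger_force: 0.0
```

```bash
python3 -c "
from h import *
go((*L(.002,-.108),.15,7.5))"; python3 meas.py | grep -e white -e tote -e red
```

```text
t 9.3333 p [0.546  0.1814 0.194 ] F [1.1 0.1 0.2] w 0.4966472690013366
[  0.26 -21.76   4.35] [0.009 0.006 1.561]
white 118 [337.2542 164.6949] [0.6756 0.0023] [10 60]
white 187 [388.5401 174.246 ] [ 0.6436 -0.1311] [40  8]
white 121 [364.1983 182.5207] [ 0.6239 -0.0658] [13 12]
white 3297 [341.2251 221.1426] [ 0.5241 -0.0002] [64 81]
white 123 [366.5041 200.9106] [ 0.5744 -0.0686] [12 12]
red 179 [423.0838  32.6536] z.1 [ 1.0273 -0.2481] z.085 [ 1.0361 -0.252 ]
red 34 [230.7059  87.9118] z.1 [0.8875 0.2753] z.085 [0.8946 0.2781]
red 9 [139.1111 144.3333] z.1 [0.7406 0.5115] z.085 [0.7458 0.5172]
red 79 [296.519  146.5823] z.1 [0.7168 0.1065] z.085 [0.7217 0.1071]
red 25 [407.8  199.92] z.1 [ 0.5641 -0.1681] z.085 [ 0.567  -0.1709]
red 7 [372.     216.7143] z.1 [ 0.5252 -0.0754] z.085 [ 0.5277 -0.0771]
```

Call:
jog_arm:
  motion: "0.3 -21.8 2 0.01 0.01 1.561 0.56;0.3 -21.8 2 0.01 0.01 1.561 0.56;0.3 -21.8 2 0.01 0.01 1.561 0.56;0.3 -21.8 2 0.01 0.01 1.561 0.56;0.3 -21.8 2 0.01 0.01 1.561 0.56;0.3 -21.8 2 0.01 0.01 1.561 0.56;0.3 -21.8 2 0.01 0.01 1.561 0.56;0.3 -21.8 2 0.01 0.01 1.561 0.56;0.3 -21.8 2 0.01 0.01 1.561 0.56;0.3 -21.8 2 0.01 0.01 1.561 0.56;0.3 -21.8 2 0.01 0.01 1.561 0.56;0.3 -21.8 2 0.01 0.01 1.561 0.56;0.3 -21.8 2 0.01 0.01 1.561 0.56;0.3 -21.8 2 0.01 0.01 1.561 0.56;0.3 -21.8 2 0.01 0.01 1.561 0.56;0.3 -21.8 2 0.01 0.01 1.561 0.56;0.3 -21.8 2 0.01 0.01 1.561 0.56"

```text
clock: 10.8
position: [0.5662, -0.0376, 0.1672]
eef_rot: [[-0.132, 0.991, -0.013], [0.991, 0.132, -0.002], [0.0, -0.013, -1.0]]
wrist_force: [1.3, -0.5, -0.2]
grip_width: 0.558
finger_force: 0.0
```

```bash
python3 -c "
from h import *
s=manip.observe();T=np.eye(4);T[:3,:3]=s['eef_rot'];T[:3,3]=s['position']
go((*L(.002,-.108),.09,7.5),(*L(.002,-.108),.055,7.5),(*L(.002,.03),.055,7.5))
d=shot('wrist','w2.png');d['cam_to_world']=T@d['mount']
g=d['color'].astype(int);m=(g.min(2)>120)&(g.max(2)-g.min(2)<60)
n,l,st,c=cv2.connectedComponentsWithStats(m.astype(np.uint8))
for i in range(1,n):
    if st[i,4]>300:
        w=ray(d,c[i],.06)[0,:2]-LIP;print(st[i],c[i].round(),np.round([w@XA,w@YA],4))
for y in(-.108,):
  for x in(-.031,.033):
    q=np.linalg.inv(d['cam_to_world'])@np.array([*L(x,y),.055,1]);print('finger goes',(d['camera_matrix']@q[:3]/q[2]).round())
"
```

```text
t 10.8 p [ 0.5662 -0.0376  0.1672] F [ 1.3 -0.5 -0.2] w 0.5580770862218379
[0.23 0.53 7.71] [-0.013 -0.     0.002]
[ 0.23  0.58 11.21] [-0.013 -0.     0.002]
[14.03  0.59 11.22] [-0.013 -0.     0.002]
[ 486   40   66   50 1819] [515.  67.] [0.1509 0.0063]
[ 120   64   61   44 1630] [155.  88.] [-0.1427 -0.0088]
[ 569   69   71   69 2666] [602. 104.] [ 0.2276 -0.0215]
[  188    76   282   218 20923] [343. 141.] [ 0.0141 -0.052 ]
[ 276  139   42   40 1180] [295. 158.] [-0.0284 -0.0671]
[ 603  147   37   71 1796] [624. 183.] [ 0.2657 -0.0885]
[   0  172   87  114 4002] [ 43. 225.] [-0.2709 -0.1315]
[313 223  32  30 908] [329. 238.] [ 0.0024 -0.143 ]
[363 223  35  33 679] [382. 238.] [ 0.0534 -0.143 ]
[262 226  28  32 439] [278. 238.] [-0.0461 -0.1432]
[   6  264   45   50 1035] [ 28. 285.] [-0.3049 -0.1968]
[ 514  278   46   47 1139] [537. 299.] [ 0.2148 -0.2096]
[610 294  30  30 490] [627. 307.] [ 0.307  -0.2176]
[ 270  307  106   18 1840] [322. 316.] [-0.0037 -0.2313]
[ 68 335  41  16 456] [ 87. 341.] [-0.2612 -0.267 ]
[ 250  335  169   60 5531] [350. 364.] [ 0.0272 -0.2947]
finger goes [293. 201.   1.]
finger goes [362. 201.   1.]
```

View pics/w2.png

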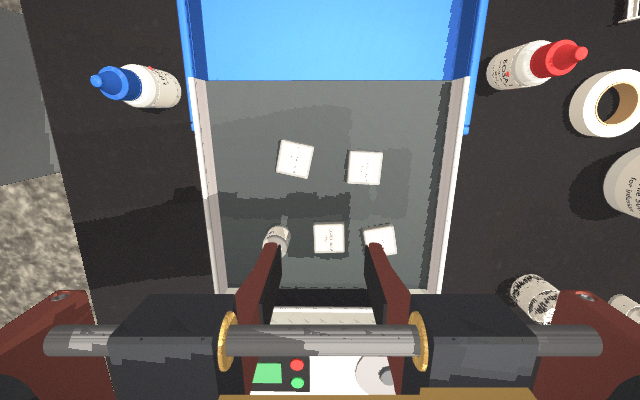

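The view shows the tote centred under the lip and the boxes at (295,158), (365,168), (329,238) and (380,241). The vial is at (277,238). The fingertips will land at (293,201) and (362,201), which is clear behind the front two boxes.

Call:
jog_arm:
  motion: "0.2 0.6 2 -0.013 0 0 0.56;0.2 0.6 5 -0.013 0 0 0.56;0.2 0.6 7 -0.013 0 0 0.56;0.2 0.6 9 -0.013 0 0 0.56;0.2 0.6 10.2 -0.013 0 0 0.56;0.2 0.6 10.8 -0.013 0 0 0.56;0.2 0.6 11.2 -0.013 0 0 0.56;0.2 0.6 11.2 -0.013 0 0 0.56"

```text
clock: 11.52
position: [0.5709, -0.035, 0.0555]
eef_rot: [[-0.131, 0.991, 0.0], [0.991, 0.131, 0.0], [0.0, 0.0, -1.0]]
wrist_force: [-1.3, -0.0, 0.9]
grip_width: 0.559
finger_force: 0.0
```

Call:
jog_arm:
  motion: "0.7 0 0 0 0 0 0.56;1.4 0 0 0 0 0 0.56;2.1 0 0 0 0 0 0.56;2.8 0 0 0 0 0 0.56;3.5 0 0 0 0 0 0.56;4.2 0 0 0 0 0 0.56;5 0 0 0 0 0 0.56;5.8 0 0 0 0 0 0.56;6.6 0 0 0 0 0 0.56;7.4 0 0 0 0 0 0.56;8.2 0 0 0 0 0 0.56;9 0 0 0 0 0 0.56;9.8 0 0 0 0 0 0.56;10.6 0 0 0 0 0 0.56;11.4 0 0 0 0 0 0.56;12.2 0 0 0 0 0 0.56;13 0 0 0 0 0 0.56;13.5 0 0 0 0 0 0.56;13.5 0 -4 0 0 0 0.56;13.5 0 -8 0 0 0 0.56"

```text
clock: 13.18
position: [0.5509, 0.0991, 0.1344]
eef_rot: [[-0.132, 0.991, -0.006], [0.991, 0.132, -0.0], [0.0, -0.006, -1.0]]
wrist_force: [0.3, 0.4, -0.4]
grip_width: 0.559
finger_force: 0.0
```

```bash
python3 -c "
from h import *
go((*L(.0275,-.182),.14,7.5),(*L(.0275,-.182),.055,7.5))"
```

```text
t 13.1833 p [0.5509 0.0991 0.1344] F [ 0.3  0.4 -0.4] w 0.5588081872837217
[-20.92   2.68  -0.58] [-0.006 -0.     0.001]
[-20.93   2.73   7.92] [-0.006 -0.     0.001]
```

Call:
jog_arm:
  motion: "-3 0.5 -2 -0.006 0 0 0.42;-7 1 -2 -0.006 0 0 0.42;-11 2 -2 -0.006 0 0 0.42;-15 2.7 -2 -0.006 0 0 0.42;-18 2.7 -2 -0.006 0 0 0.42;-20 2.7 -2 -0.006 0 0 0.42;-20.9 2.7 -2 -0.006 0 0 0.42;-20.9 2.7 -2 -0.006 0 0 0.42;-20.9 2.7 -2 -0.006 0 0 0.42"

```text
clock: 13.93
position: [0.607, -0.1035, 0.1555]
eef_rot: [[-0.131, 0.991, 0.006], [0.991, 0.131, 0.002], [0.001, 0.006, -1.0]]
wrist_force: [-0.3, 0.9, 0.4]
grip_width: 0.418
finger_force: 0.0
```

```bash
python3 -c "
from h import *
s=manip.observe();T=np.eye(4);T[:3,:3]=s['eef_rot'];T[:3,3]=s['position']
go((*L(.0275,-.182),.055,7.5))
d=shot('wrist','w3.png');d['cam_to_world']=T@d['mount']
for x in(.0025,.0525):
    q=np.linalg.inv(d['cam_to_world'])@np.array([*L(x,-.172),.055,1]);print('finger front',(d['camera_matrix']@q[:3]/q[2]).round())
    
"
```

```text
t 13.9333 p [ 0.607  -0.1035  0.1555] F [-0.3  0.9  0.4] w 0.4179946158300362
[-0.11 -0.27 10.05] [ 0.006 -0.001  0.001]
finger front [292. 198.   1.]
finger front [347. 198.   1.]
```

View pics/w3.png

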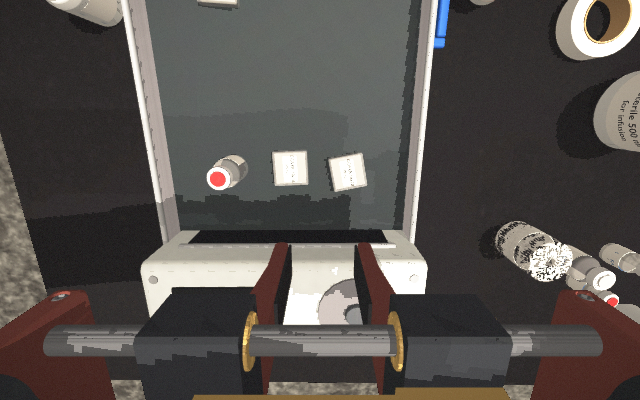

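The view shows the back two boxes at (290,168) and (347,172) and the vial standing at (226,172). Something whitish is at the top edge (217,3), so one front box may still be near the lip. I'll sweep the back two and then check.

Call:
jog_arm:
  motion: "0 -0.2 3 0.006 0 0 0.42;0 -0.2 6 0.006 0 0 0.42;0 -0.2 8 0.006 0 0 0.42;0 -0.2 9.2 0.006 0 0 0.42;0 -0.2 9.8 0.006 0 0 0.42;0 -0.2 10 0.006 0 0 0.42;0 -0.2 10 0.006 0 0 0.42"

```text
clock: 14.57
position: [0.6063, -0.1041, 0.0561]
eef_rot: [[-0.132, 0.991, 0.001], [0.991, 0.132, 0.0], [0.0, 0.001, -1.0]]
wrist_force: [0.2, -0.3, -0.1]
grip_width: 0.417
finger_force: 0.0
```

```bash
python3 -c "
from h import *
go((*L(.0275,.03),.055,7.5))
s=manip.observe();T=np.eye(4);T[:3,:3]=s['eef_rot'];T[:3,3]=s['position']
d=shot('top','t4.png')
cv2.imwrite('pics/crop4.png',cv2.resize(d['color'][140:290,260:440,::-1],None,fx=4,fy=4))"
```

```text
t 14.5667 p [ 0.6063 -0.1041  0.0561] F [ 0.2 -0.3 -0.1] w 0.41671202647463734
[21.15 -0.12  0.12] [ 0.001 -0.     0.001]
```

View pics/crop4.png

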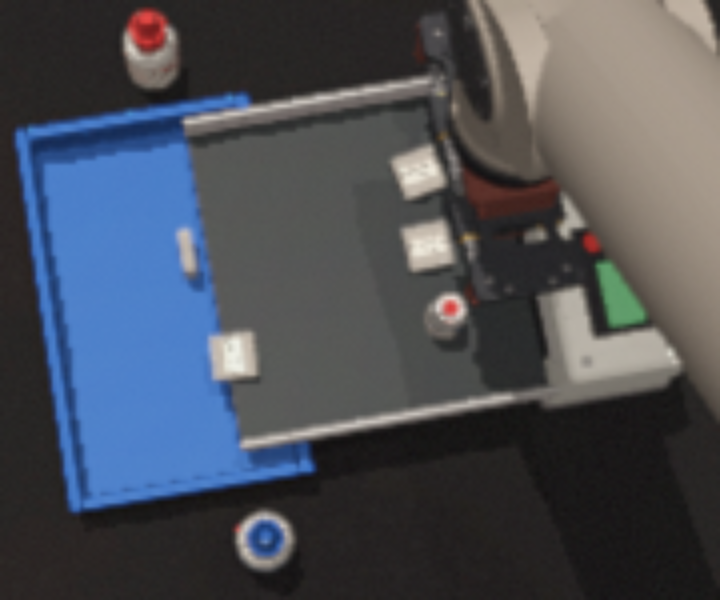

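This view shows one box in the tote at (187,252) and one still on the lip at (234,357), overhanging. The other two lie just ahead of the fingers at (420,170) and (428,246). I'll sweep these two now and then the one on the lip.

Call:
jog_arm:
  motion: "0.6 0 0 0 0 0 0.42;1.2 0 0 0 0 0 0.42;1.8 0 0 0 0 0 0.42;2.5 0 0 0 0 0 0.42;3.2 0 0 0 0 0 0.42;3.9 0 0 0 0 0 0.42;4.6 0 0 0 0 0 0.42;5.3 0 0 0 0 0 0.42;6 0 0 0 0 0 0.42;6.7 0 0 0 0 0 0.42;7.4 0 0 0 0 0 0.42;8.1 0 0 0 0 0 0.42;8.8 0 0 0 0 0 0.42;9.5 0 0 0 0 0 0.42;10.2 0 0 0 0 0 0.42;10.9 0 0 0 0 0 0.42;11.5 0 0 0 0 0 0.42;11.8 0 0 0 0 0 0.42;12 0 0 0 0 0 0.42;12 0 0 0 0 0 0.42"

```text
clock: 16.28
position: [0.5901, 0.0146, 0.0556]
eef_rot: [[-0.131, 0.991, 0.0], [0.991, 0.131, 0.0], [0.0, 0.0, -1.0]]
wrist_force: [-1.3, -0.4, -0.1]
grip_width: 0.421
finger_force: 0.0
```

```bash
python3 -c "
from h import *
go((*L(.0275,.03),.055,7.5))
s=manip.observe();T=np.eye(4);T[:3,:3]=s['eef_rot'];T[:3,3]=s['position']
d=shot('wrist');d['cam_to_world']=T@d['mount']
cv2.imwrite('pics/w4.png',d['color'][:,:,::-1])
w=ray(shot('top'),(318.5,229.2),.06)[0,:2]-LIP;print('D',w@XA,w@YA)
g=d['color'].astype(int);m=(g.min(2)>110)&(g.max(2)-g.min(2)<60)
n,l,st,c=cv2.connectedComponentsWithStats(m.astype(np.uint8))
for i in range(1,n):
    w=ray(d,c[i],.06)[0,:2]-LIP;w=np.array([w@XA,w@YA])
    if st[i,4]>300 and abs(w[0])<.1: print(st[i],c[i].round(),w.round(4))
"
```

```text
t 16.2833 p [0.5901 0.0146 0.0556] F [-1.3 -0.4 -0.1] w 0.42118378261220185
[ 9.17 -0.07  0.06] [ 0.    -0.     0.001]
D -0.049579358487939804 -0.006483282949281117
[305 121  50  19 877] [330. 131.] [0.0317 0.0122]
[ 149  139   66   59 3380] [182. 168.] [-0.0452 -0.0066]
[ 342  157  117   88 5607] [387. 196.] [ 0.0625 -0.0218]
[ 234  185   68   65 2846] [269. 218.] [-0.0014 -0.0345]
[ 284  335  109   22 1952] [344. 345.] [ 0.0418 -0.1195]
```

View pics/w4.png

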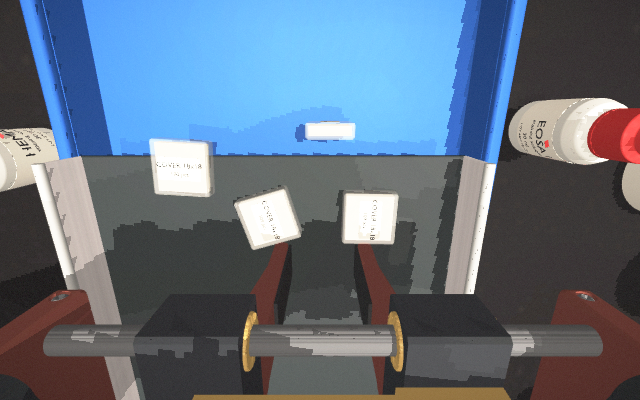

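The boxes ahead of the fingers are at (269,218) and (370,217). The left one has turned because it is off-centre on its finger. I'll back off, shift that finger left by opening slightly, and continue.

Call:
jog_arm:
  motion: "-0.6 0 0 0 0 0 0.42;-0.6 -0.35 0 0 0 0 0.5;-0.6 -0.35 0 0 0 0 0.5;-0.2 -0.35 0 0 0 0 0.5;0.4 -0.35 0 0 0 0 0.5;1 -0.35 0 0 0 0 0.5;1.7 -0.35 0 0 0 0 0.5;2.4 -0.35 0 0 0 0 0.5;3.1 -0.35 0 0 0 0 0.5;3.8 -0.35 0 0 0 0 0.5;4.5 -0.35 0 0 0 0 0.5;5.2 -0.35 0 0 0 0 0.5;5.9 -0.35 0 0 0 0 0.5;6.6 -0.35 0 0 0 0 0.5;7.3 -0.35 0 0 0 0 0.5;8 -0.35 0 0 0 0 0.5;8.7 -0.35 0 0 0 0 0.5;9 -0.35 0 0 0 0 0.5;9 -0.35 -4 0 0 0 0.5;9 -0.35 -8 0 0 0 0.5"

```text
clock: 18.05
position: [0.5728, 0.1026, 0.1342]
eef_rot: [[-0.131, 0.991, -0.006], [0.991, 0.131, -0.001], [0.0, -0.006, -1.0]]
wrist_force: [0.5, 0.4, -0.5]
grip_width: 0.497
finger_force: 0.0
```

```bash
python3 -c "
from h import *
go((*L(-.049,-.055),.14,7.5),(*L(-.049,-.055),.055,7.5))"
```

```text
t 18.05 p [0.5728 0.1026 0.1342] F [ 0.5  0.4 -0.5] w 0.4973267282116395
[-8.29 -7.17 -0.53] [-0.006 -0.     0.001]
[-8.29 -7.12  7.97] [-0.006 -0.     0.001]
```

Call:
jog_arm:
  motion: "-3 -2.5 -1 -0.006 0 0 0;-6 -5 -1 -0.006 0 0 0;-8.3 -7.1 -1 -0.006 0 0 0;-8.3 -7.1 -1 -0.006 0 0 0;-8.3 -7.1 -1 -0.006 0 0 0;-8.3 -7.1 -1 -0.006 0 0 0;-8.3 -7.1 -1 -0.006 0 0 0;-8.3 -7.1 -1 -0.006 0 0 0;-8.3 -7.1 -1 -0.006 0 0 0;-8.3 -7.1 -1 -0.006 0 0 0"

```text
clock: 18.88
position: [0.5156, 0.012, 0.1454]
eef_rot: [[-0.132, 0.991, 0.006], [0.991, 0.132, 0.001], [0.0, 0.006, -1.0]]
wrist_force: [0.9, -0.5, -0.6]
grip_width: 0.007
finger_force: 0.0
```

```bash
python3 -c "
from h import *
go((*L(-.049,-.055),.055,7.5))
s=manip.observe();T=np.eye(4);T[:3,:3]=s['eef_rot'];T[:3,3]=s['position']
d=shot('wrist');d['cam_to_world']=T@d['mount']
cv2.imwrite('pics/w5.png',d['color'][:,:,::-1])
q=np.linalg.inv(d['cam_to_world'])@np.array([*L(-.049,-.045),.055,1]);print('finger front',(d['camera_matrix']@q[:3]/q[2]).round())
g=d['color'].astype(int);m=(g.min(2)>110)&(g.max(2)-g.min(2)<60)
n,l,st,c=cv2.connectedComponentsWithStats(m.astype(np.uint8))
for i in range(1,n):
    for z in(.06,.014):
        w=ray(d,c[i],z)[0,:2]-LIP;w=np.array([w@XA,w@YA])
        if st[i,4]>200 and abs(w[0])<.1: print(z,st[i],c[i].round(),w.round(4))
"
```

```text
t 18.8833 p [0.5156 0.012  0.1454] F [ 0.9 -0.5 -0.6] w 0.006712546530393494
[-0.06 -0.36  9.04] [ 0.006 -0.     0.001]
finger front [318. 200.   1.]
0.06 [ 422   66   44   45 1122] [444.  88.] [0.0465 0.0452]
0.014 [ 422   66   44   45 1122] [444.  88.] [0.064  0.0483]
0.06 [ 341   85   34   35 1052] [357. 102.] [-0.019   0.0352]
0.014 [ 341   85   34   35 1052] [357. 102.] [-0.0137  0.0364]
0.06 [389 126  39  13 429] [409. 132.] [0.0231 0.0124]
0.014 [389 126  39  13 429] [409. 132.] [0.0362 0.0094]
0.06 [  240   138   287   187 31819] [396. 219.] [ 0.0182 -0.0608]
0.014 [  240   138   287   187 31819] [396. 219.] [ 0.0304 -0.0775]
0.06 [295 219  22  28 435] [306. 233.] [-0.0596 -0.0729]
0.014 [295 219  22  28 435] [306. 233.] [-0.0618 -0.0918]
```

View pics/w5.png

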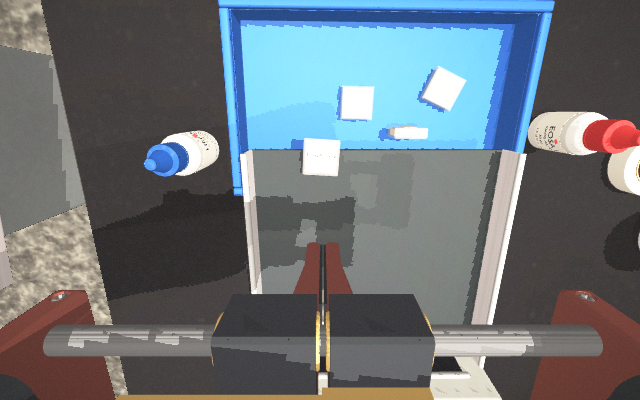

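Three boxes are now in the tote, at (444,88), (357,102) and (409,132). The last one is on the lip at (321,157), in line with the shut fingers at column 318.

Call:
jog_arm:
  motion: "0 -0.2 4 0.006 0 0 0;0 -0.2 7 0.006 0 0 0;0 -0.2 8.5 0.006 0 0 0;0 -0.2 9 0.006 0 0 0;0 -0.2 9 0.006 0 0 0;0.7 -0.2 9 0.006 0 0 0;1.4 -0.2 9 0.006 0 0 0;2.1 -0.2 9 0.006 0 0 0;2.8 -0.2 9 0.006 0 0 0;3.5 -0.2 9 0.006 0 0 0;4.2 -0.2 9 0.006 0 0 0;4.9 -0.2 9 0.006 0 0 0;5.6 -0.2 9 0.006 0 0 0;6.3 -0.2 9 0.006 0 0 0;7 -0.2 9 0.006 0 0 0;7.7 -0.2 9 0.006 0 0 0;8.3 -0.2 9 0.006 0 0 0;8.3 -0.2 9 0.006 0 0 0;8.3 -0.2 5 0.006 0 0 0;8.3 -0.2 1 0.006 0 0 0"

```text
clock: 20.6
position: [0.5005, 0.0927, 0.1345]
eef_rot: [[-0.131, 0.991, -0.006], [0.991, 0.131, -0.001], [0.0, -0.006, -1.0]]
wrist_force: [1.0, -0.3, 0.1]
grip_width: 0.005
finger_force: 0.0
```

Call:
jog_arm:
  motion: "-4 0 -2 0 0 0 0;-8 0 -4 0 0 0 0;-12 0 -6 0 0 0 0;-14 0 -7 0 0 0 0;-14 0 -7 0 0 0 0;-14 0 -7 0 0 0 0"

```text
clock: 21.1
position: [0.5213, -0.0479, 0.2062]
eef_rot: [[-0.126, 0.992, 0.002], [0.992, 0.126, -0.001], [-0.001, 0.002, -1.0]]
wrist_force: [0.2, 0.8, 0.1]
grip_width: 0.005
finger_force: 0.0
```

```bash
python3 -c "
from h import *
go()
d=shot('top');a=cv2.resize(d['color'][140:290,260:400,::-1],None,fx=2.85,fy=2.85)
w=shot('wrist')['color'][:,140:540,::-1]
cv2.imwrite('pics/end.png',np.hstack([cv2.copyMakeBorder(a,0,max(0,400-a.shape[0]),0,0,0)[:400] if a.shape[0]<400 else a[:400],w]))"; python3 meas.py|grep -e '^red'
```

```text
t 21.1 p [ 0.5213 -0.0479  0.2062] F [0.2 0.8 0.1] w 0.004807193969081603
red 179 [423.1006  32.5978] z.1 [ 1.0274 -0.2482] z.085 [ 1.0363 -0.2521]
red 34 [230.7353  87.8529] z.1 [0.8877 0.2753] z.085 [0.8947 0.278 ]
red 9 [139.1111 144.3333] z.1 [0.7406 0.5115] z.085 [0.7458 0.5172]
red 78 [296.4744 146.6282] z.1 [0.7167 0.1066] z.085 [0.7216 0.1072]
red 22 [360.7727 213.1818] z.1 [ 0.5354 -0.048 ] z.085 [ 0.538  -0.0494]
```

View pics/end.png

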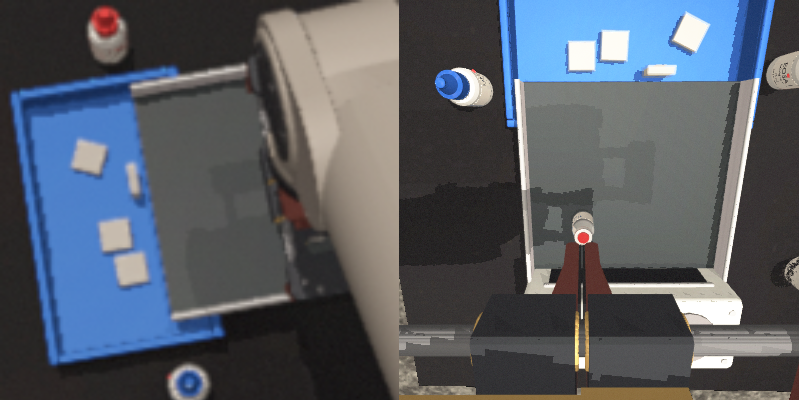

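All four boxes are in the tote at (90,157), (133,180), (115,235) and (131,270). The vial is standing, both bottles are in place and the arm is clear.

```bash
python3 -c "
from h import *
print(manip.finish_job())"
```

```text
the job is handed in; nothing more can be done
None
```

I slid the tote home between the two bottles and swept all four boxes over the lip into it. In the last pictures the vial was standing and the bottles were in place, and I handed the job in at about 21 s; the hand-in gave no verdict.

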